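# Post a returned tablet carton through the spring flap of a medicine-returns box

### The arm

A 7-joint arm with a two-finger parallel gripper is mounted at the origin on a cart in front of the work surface, level with it; the furniture and walls round the work are solid. World frame = base frame: x ahead of the robot, y to its left, z up, the work surface at z = 0. Lengths are in m, angles in rad, forces in N, time in s.
With the tool pointing down it reaches from about 0.425 to 0.875 m from the base axis. Payload 8.4 kg.
Tool frame: the origin (TCP) lies at the very end of the fingers, on their centre line; the grasp point (between the pads) lies 19 mm behind it; x points along the fingers, z is the direction in which the jaws open and shut, and the axes are right-handed (so a half turn about x gives the same grasp; the last joint's range is limited). The gripper opens to 87 mm and grips with 3 to 60 N. Pads are 19 mm wide; open, the fingers measure 117 mm over their backs; the gripper's body (75 mm by 190 mm) begins 51 mm behind the grasp point.
Start: joints at [1.192, 0.333, 0.04, 1.465, -0.013, 1.343, -0.059], TCP at [0.179, -0.625, 0.223] pointing down, gripper open.
Joint ranges: [-2.58, 2.58], [-0.38, 2.09], [-1.3, 1.39], [0.25, 2.4], [-1.5, 4.64], [0.08, 2.09], [-2.65, 2.65]. Speed limits (rad/s): [2.22, 2.22, 2.79, 2.79, 3.14, 3.14, 3.14].

### API

Orientations are given as [roll, pitch, yaw] about the fixed x, y, z axes, in that order (R = Rz(yaw) Ry(pitch) Rx(roll)).
In Python, from cell import read_state, camera, camera_params, job_done gives the robot as it stands.
- The arm moves only by the tool carry_out, never from a script. Its argument "moves" is a list of rows, each an object with "delta_pos": the shift along the tool's x, y, z in cm, a list of three; "spin": the turn about the tool's x in degrees; "grip": the closure, from 0 (fully open) to 1 (shut). A call has 1 to 8 rows; each row shifts and turns the commanded pose from where the row before left it, along the tool's axes as they then stand; what a row does not reach is not made up. A row lasts 1/12 s, in which the tool goes at most 41.7 mm and 7.16 degrees, less where a joint would pass 70% of its speed; a pose out of reach is approached as far as the arm can. A call with a gripper value outside its range is refused whole. The fingers move at their own pace and stop on an object; "grip_force" is the grip in N (left out, the last holds). Time passes only in rows, so rows that do not move let the fingers close. It gives the time, the measured TCP pose, the force and the opening at its end, in the units of the state.
- read_state(): the state, without advancing time (a new reading comes with each control period).
- camera(name): name is "scene" or "side" or "wrist"; returns the picture (480x640x3 uint8, blue, green, red); there is no depth.
- camera_params(name): a dict with "camera_matrix" (3x3 intrinsics, pixels), "world_to_cam" (4x4, takes a point from world to camera coordinates). Camera axes: x right, y up, looking along -z (the intrinsics and any distortion apply to the point x, -y, -z); pixel columns grow to the right and rows downward; lengths in m; the calibration is good to about 2 mm. The wrist camera is an equidistant fisheye: a pixel r from the principal point sees the ray r / f radians off the axis. A picture is of the moment at which its call begins: read the wrist's pose just before it. camera_params takes no time and is no camera call; for the wrist camera it gives the pose at the moment of the call.
- job_done(): hands the job in, once; it reports no verdict.
The state is a dict: "clock": time; "q": joint angles; "joint_velocities": joint speeds; "joint_efforts": joint torques, N m; "position": TCP position; "tcp_rot": TCP orientation; "ft_force": force on the tool from outside, world axes, zero at the start; "ft_torque": the same for the moment, N m; "gripper_width": finger opening in m.
Only numpy, scipy, OpenCV 4.12 (cv2) and the standard library are available. Lean on these libraries where they do the work, as an engineer would, in place of code of your own. Each camera call takes 0.05 s, during which the arm holds its last target.

### The job

The small tablet carton lying on the ledge of the grey medicine-returns box has to go into the box. Push the box's self-closing flap open with one fingertip, keep it held open and with the other finger push the carton off the ledge and in under the flap; do not grip, squeeze or lift the carton, nor let it ride up on the flap. Then draw back, so that the carton lies in the box and the flap has shut by itself, and leave the things on the desk beside the box where they are.

Things in the scene. Friction and masses are not known exactly. Their poses are not given: they have to be found in the camera images.
- returns_box: Grey sheet-metal medicine-returns box, fixed to the desk: 265 mm deep (its x, -100 to 165), 136 wide (its y), 165 high. Origin on the desk under the middle of the ledge's inner edge; x points into the box, y left, z up. Top, from the front: level ledge x -100 to 0, the flap over the mouth x 0 to 115, flat roof 165 mm above the desk x 122 to 165. Hollow below. Window and lock in front.
- ledge_edge (a point): Middle of the ledge's inner edge, on its top, 125 mm above the desk, where the flap begins; axes as the box. The ledge (4 mm sheet) is open above and at its front end. Side walls 4 mm thick, 128 mm apart inside: 10 mm above the ledge beside it, rising beside the flap in a slope to roof height.
- flap (a joint): Aluminium flap over the mouth, 120 mm wide, 118 long, 3 thick, hinged at its far, upper edge. In rad: 0 shut (sloping down to the ledge, 18 degrees from level); grows as it is pushed down and inward, its near, free edge swinging down into the box, to 1.1. A spring shuts it (0.065 Nm at 0 to 0.175 Nm at 1.1: 1 to 5 N at a finger); the carton's weight does not open it.
- flap_hinge (a point): Middle of the flap's hinge axis, which runs along the box's y at x 115, 159 mm above the desk (34 above the ledge); barrel 9 mm thick. A fingertip moved along x at 3 mm above ledge height on to the flap pushes it open: with its leading side at x 55 mm to 0.18 rad, at 80 mm 0.44, at 95 mm 0.72; keep it short of 105 mm.
- flap_edge (a point): Middle of the flap's free edge; shut, it lies 2 mm beyond the ledge's inner edge and 3 mm below the ledge's top. Moves with the flap.
- tablet_carton: White tablet carton with a dark stripe, 45 x 70 x 20 mm (along its x, y, z), 25 to 50 g, lying flat on the ledge, its long side roughly across the box, up to 12 degrees askew. Origin at the centre of its underside. It slides easily.
- vial: White vial with a blue cap, 24 mm across, 51 mm high, standing loose on the desk to the left of the box. Origin at the centre of its underside.
- stamp: Wooden rubber stamp, 29 x 55 x 73 mm, standing loose on the desk to the right of the box. Origin at the centre of its underside.
- flat_carton: White carton with a round dot, 50 x 85 x 22 mm, lying loose on the desk to the left of the box. Origin at the centre of its underside.
Not all that is in view belongs to the job. Leave any purple or turquoise look-alike of the tablet_carton alone.

How it is judged:
By the outcome, as a careful person would: the job done as asked, in the order asked, and still so for the second after the job is handed in, with the robot touching nothing.
It also fails if it takes over 40 s, if anything falls off the work surface, if the arm or the gripper's body presses on something with over 40 N, if the wrist force passes 120 N, or if a joint passes its speed limit or range.

## Working session

There is one attempt and no reset: what is moved stays moved. The work goes in short steps, Python scripts to look and compute and a tool call to move; the robot and the scene stay as the last step left them, time stands still between calls to the robot, and variables do not carry over. Pictures are saved under pics/ and viewed, and the job is handed in when it is done.

Besides the shell and the picture viewer there is one more tool, called as name([rows], argument=value, ...), one row to a line, values as JSON. carry_out: Moves the arm, as the interface text tells. Its arguments: {"type":"object","properties":{"moves":{"type":"array"},"grip_force":{"type":"number"}},"required":["moves"]}

```bash
ls; mkdir -p pics
python3 - <<'E'
from cell import *
import cv2
s=read_state(); print(s)
for n in ["scene","side","wrist"]:
    p=camera_params(n); print(n,p)
    cv2.imwrite(f"pics/{n}0.png",camera(n))
E
```

```text
pics
{'clock': 0.0, 'q': array([ 1.1917756 ,  0.33390859,  0.03985134,  1.46631392, -0.01340081,
        1.34331721, -0.05849957]), 'joint_velocities': array([ 5.46238648e-06, -1.87577990e-04,  2.51628770e-03, -6.29893078e-04,
        1.17996369e-04,  6.63558597e-05,  1.97196900e-04]), 'joint_efforts': array([-6.88255313e-04, -6.56364083e+01,  1.33516844e+00, -4.03814077e+01,
       -5.97136351e-02,  4.47355967e-02,  1.49012503e-04]), 'position': array([ 0.17936489, -0.62424428,  0.2216396 ]), 'tcp_rot': array([-3.07877373,  1.56911499,  1.91343968]), 'ft_force': array([0.19891123, 0.61146072, 0.01305178]), 'ft_torque': array([0.00307439, 0.01465655, 0.04257166]), 'gripper_width': 0.08721024240440392}
scene {'camera_matrix': array([[613.63186609,   0.        , 318.35854978],
       [  0.        , 613.63186609, 247.96106014],
       [  0.        ,   0.        ,   1.        ]]), 'world_to_cam': array([[-0.56660948, -0.82389482,  0.01228935,  0.36599578],
       [ 0.61723225, -0.41450839,  0.66873548, -0.38132836],
       [-0.54587366,  0.38649725,  0.74339884, -0.87099132],
       [ 0.
[... 232 characters left out ...]
orld_to_cam': array([[ 0.99720685, -0.07459664, -0.00371901, -0.5284314 ],
       [ 0.05259331,  0.66596843,  0.74412364, -0.16606826],
       [-0.05303238, -0.74224079,  0.66803157, -0.84166103],
       [ 0.        ,  0.        ,  0.        ,  1.        ]])}
wrist {'camera_matrix': array([[371.64829954,   0.        , 315.32061924],
       [  0.        , 371.64829954, 237.25876951],
       [  0.        ,   0.        ,   1.        ]]), 'world_to_cam': array([[ 0.27588486, -0.96118914, -0.00172741, -0.65016981],
       [ 0.92720552,  0.26660353, -0.26308267,  0.03194959],
       [ 0.25333274,  0.07097886,  0.96477175, -0.39050275],
       [ 0.        ,  0.        ,  0.        ,  1.        ]])}
```

View pics/scene0.png

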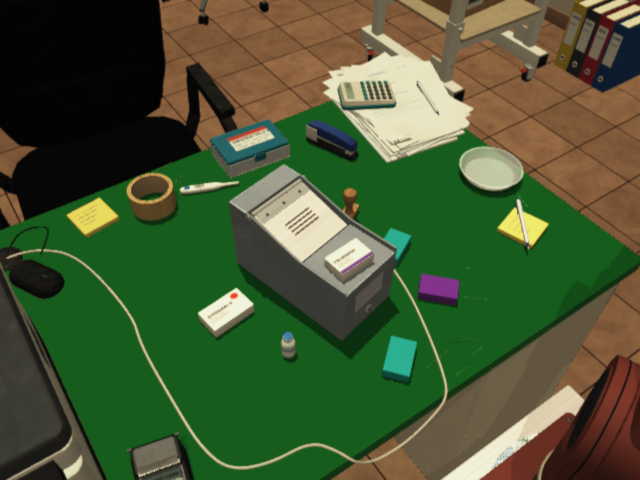

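View pics/side0.png

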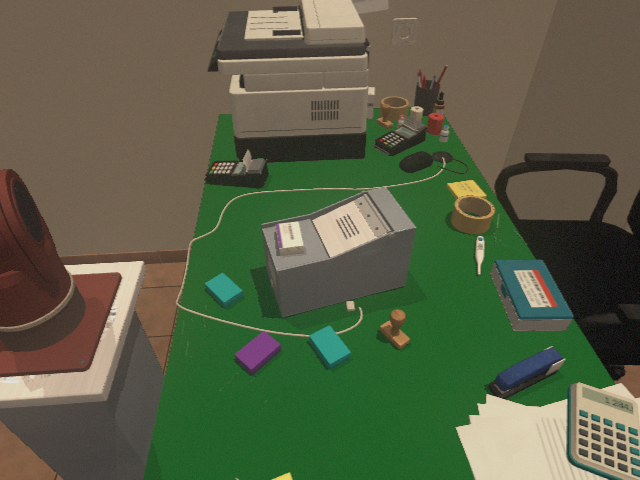

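View pics/wrist0.png

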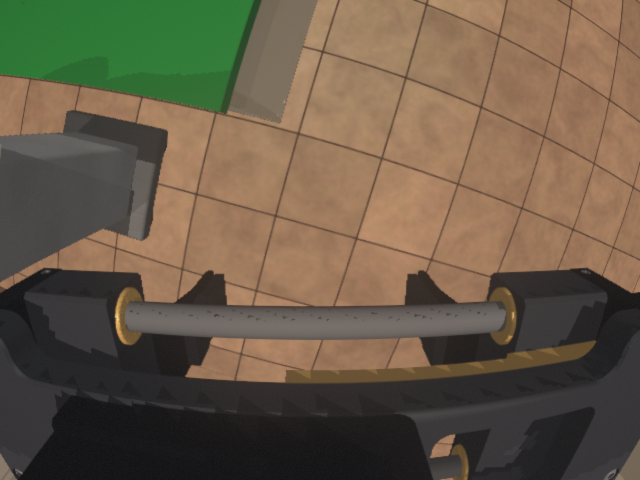

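Run:
```python
import cv2
a=cv2.imread("pics/scene0.png")[150:350,220:410]; cv2.imwrite("pics/sc1.png",cv2.resize(a,None,fx=3,fy=3,interpolation=cv2.INTER_CUBIC)[:600])
a=cv2.imread("pics/side0.png")[180:330,250:430]; cv2.imwrite("pics/si1.png",cv2.resize(a,None,fx=4,fy=4,interpolation=cv2.INTER_CUBIC))
```

```text
(no output)
```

View pics/sc1.png

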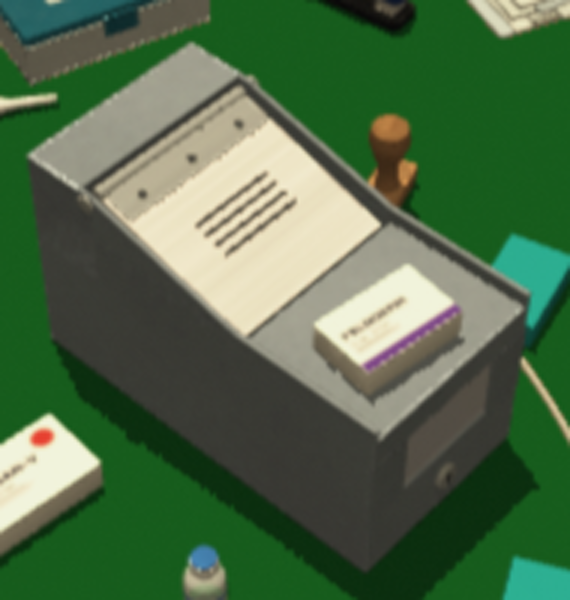

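View pics/si1.png

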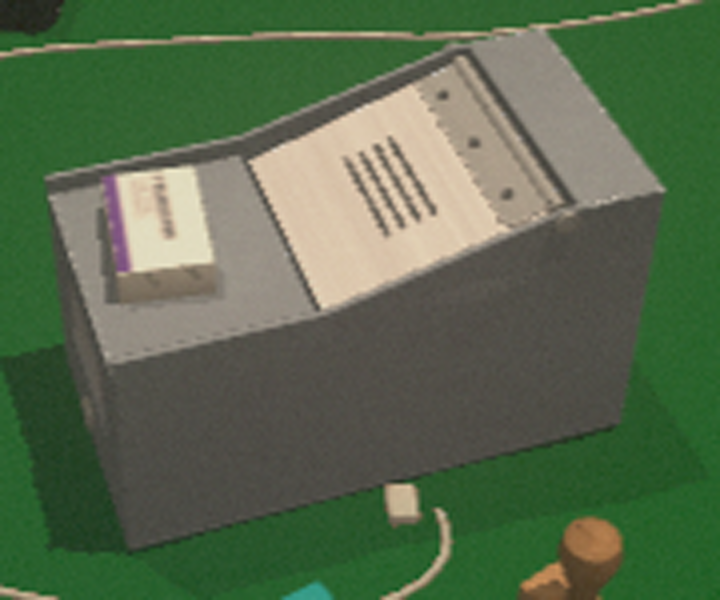

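```bash
cat > h.py <<'E'
import numpy as np, cv2
from scipy.optimize import least_squares
from cell import *
def proj(n,P,prm=None):
    p=prm or camera_params(n); K=p["camera_matrix"];T=p["world_to_cam"]
    P=np.atleast_2d(P); c=P@T[:3,:3].T+T[:3,3]
    if n=="wrist":
        v=np.c_[c[:,0],-c[:,1],-c[:,2]]; th=np.arctan2(np.hypot(v[:,0],v[:,1]),v[:,2]); ph=np.arctan2(v[:,1],v[:,0])
        return np.c_[K[0,2]+K[0,0]*th*np.cos(ph),K[1,2]+K[1,1]*th*np.sin(ph)]
    return np.c_[K[0,2]+K[0,0]*c[:,0]/-c[:,2],K[1,2]+K[1,1]*c[:,1]/c[:,2]]
def tf(q,P):
    P=np.atleast_2d(P).astype(float);c,s=np.cos(q[2]),np.sin(q[2])
    return np.c_[q[0]+c*P[:,0]-s*P[:,1],q[1]+s*P[:,0]+c*P[:,1],P[:,2]]
def fit(obs,q0):
    pr={n:camera_params(n) for n in obs}
    f=lambda q:np.concatenate([(proj(n,tf(q,[o[0] for o in obs[n]]),pr[n])-np.array([o[1] for o in obs[n]])).ravel() for n in obs])
    r=least_squares(f,q0,loss="soft_l1"); return r.x,f(r.x).reshape(-1,2)
E
python3 - <<'E'
from h import *
S=lambda u,v:(220+u/3,150+v/3); D=lambda u,v:(250+u/4,180+v/4)
m=lambda *a:np.array(a)/1000
box={"scene":[(m(-100,68,0),S(367,570)),(m(-100,68,135),S(378,437)),(m(-100,-68,135),S(527,295)),(m(165,68,165),S(30,155)),(m(165,-68,165),S(193,43)),(m(165,68,0),S(52,340))],
"side":[(m(-100,-68,0),D(132,548)),(m(-100,-68,135),D(110,362)),(m(-100,68,135),D(48,180)),(m(165,-68,165),D(662,190)),(m(165,68,165),D(545,30)),(m(165,-68,0),D(620,425))]}
q,r=fit(box,[.55,0,0.2]);print("box",q.round(4),np.degrees(q[2]));print(r.round(1))
car={"scene":[(m(22.5,35,145),S(315,325)),(m(22.5,-35,145),S(408,265)),(m(-22.5,-35,145),S(462,310)),(m(-22.5,35,145),S(370,368))],
"side":[(m(-22.5,35,145),D(103,178)),(m(22.5,35,145),D(192,166)),(m(22.5,-35,145),D(213,266)),(m(-22.5,-35,145),D(118,273))]}
c,r=fit(car,[q[0],q[1],q[2]]);print("carton",c.round(4),np.degrees(c[2]));print(r.round(1))
d=np.array([[np.cos(q[2]),np.sin(q[2])],[-np.sin(q[2]),np.cos(q[2])]])@(c[:2]-q[:2]);print("carton in box",d,np.degrees(c[2]-q[2]))
for n in box:
  for w,cc in((box,q),(car,c)): q1,_=fit({n:w[n]},cc);print(n,q1.round(4))
s=read_state();from scipy.spatial.transform import Rotation as R;print(R.from_euler("xyz",s["tcp_rot"]).as_matrix().round(3), s["clock"])
E
```

```text
box [0.5377 0.0606 0.2383] 13.652304798776512
[[-0.5  1.5]
 [-0.7 -1.9]
 [ 1.8 -2. ]
 [-1.6 -0.9]
 [-0.9 -1.4]
 [-0.6 -0.3]
 [-1.6  2.4]
 [-0.8  1.1]
 [-1.9 -1.3]
 [ 0.7  0. ]
 [-1.  -1. ]
 [-0.5  1.2]]
carton [0.4796 0.0546 0.1016] 5.82091429433605
[[-0.6 -1.3]
 [-0.1 -1.4]
 [ 0.5 -1. ]
 [-0.6  0.7]
 [-1.1 -0.3]
 [-0.2  0. ]
 [-0.  -0.7]
 [-0.9  0.6]]
carton in box [-0.05780723  0.0079262 ] -7.8313905044404635
scene [0.5348 0.0612 0.2328]
scene [0.4778 0.0555 0.1096]
side [0.5396 0.0626 0.2341]
side [0.4806 0.0544 0.0928]
[[-0.     0.961  0.276]
 [ 0.001  0.276 -0.961]
 [-1.    -0.    -0.001]] 0.15
```

The carton I want is the white one with the purple stripe on the ledge, at scene (349,257) and side (290,237). It could be confused with:
- the turquoise cartons at scene (397,245) and (400,358)
- the purple carton at scene (439,289)
- the white flat carton with a red dot on the desk at scene (226,312)

The crop confirms the choice: white, dark stripe, lying on the ledge. I'll turn the tool first so that its z lies along the box's x.

carry_out([
  {"delta_pos":[-1,0,0],"spin":-7,"grip":0},
  {"delta_pos":[-1,0,0],"spin":-7,"grip":0},
  {"delta_pos":[-1,0,0],"spin":-7,"grip":0},
  {"delta_pos":[-1,0,0],"spin":-7,"grip":0},
  {"delta_pos":[-1,0,0],"spin":-7,"grip":0},
  {"delta_pos":[-1,0,0],"spin":-7,"grip":0},
  {"delta_pos":[-1,0,0],"spin":-7,"grip":0},
  {"delta_pos":[-1,0,0],"spin":-7,"grip":0},
])

```text
clock: 0.82
position: [0.1794, -0.6246, 0.3027]
tcp_rot: [2.184, 1.57, 1.877]
ft_force: [0.6, -0.4, 0.4]
gripper_width: 0.0872
```

carry_out([
  {"delta_pos":[0,0,0],"spin":-7,"grip":0},
  {"delta_pos":[0,0,0],"spin":-7,"grip":0},
  {"delta_pos":[0,0,0],"spin":-7,"grip":0},
  {"delta_pos":[0,0,0],"spin":-7,"grip":0},
  {"delta_pos":[0,0,0],"spin":-3.6,"grip":0},
  {"delta_pos":[0,0,0],"spin":0,"grip":0},
])

```text
clock: 1.32
position: [0.1794, -0.6246, 0.3022]
tcp_rot: [1.558, 1.57, 1.799]
ft_force: [1.1, 0.3, 1.0]
gripper_width: 0.0868
```

```bash
cat >> h.py <<'E'
from scipy.spatial.transform import Rotation as Ro
def status(q):
    s=read_state();Rm=Ro.from_euler("xyz",s["tcp_rot"]).as_matrix();p=s["position"]
    c,si=np.cos(q[2]),np.sin(q[2]);d=p[:2]-np.array(q[:2])
    print("t",round(s["clock"],2),"p",p.round(4),"in box mm",(1e3*np.array([c*d[0]+si*d[1],-si*d[0]+c*d[1],p[2]])).round(1),"zang",np.degrees(np.arctan2(Rm[1,2],Rm[0,2])).round(2),"down",Rm[:,0].round(3),"F",s["ft_force"].round(1),"w",round(s["gripper_width"],4),"q",s["q"].round(2))
    return p,Rm
E
python3 - <<'E'
from h import *
p,R=status([.5377,.0606,.2383])
print(R.T@(np.array([.4877,.0546,.29])-p)*100)
E
```

```text
t 1.32 p [ 0.1794 -0.6246  0.3022] in box mm [-510.  -581.2  302.2] zang 13.8 down [-0.     0.001 -1.   ] F [1.1 0.3 1. ] w 0.0868 q [ 1.34  0.32 -0.16  1.33  0.05  1.5   1.43]
[ 1.2594897  58.60332181 46.1445572 ]
```

carry_out([
  {"delta_pos":[0,2.9,2.3],"spin":0,"grip":0},
  {"delta_pos":[0,2.9,2.3],"spin":0,"grip":0},
  {"delta_pos":[0,2.9,2.3],"spin":0,"grip":0},
  {"delta_pos":[0,2.9,2.3],"spin":0,"grip":0},
  {"delta_pos":[0,2.9,2.3],"spin":0,"grip":0},
  {"delta_pos":[0,2.9,2.3],"spin":0,"grip":0},
  {"delta_pos":[0,2.9,2.3],"spin":0,"grip":0},
  {"delta_pos":[0,2.9,2.3],"spin":0,"grip":0},
])

```text
clock: 1.98
position: [0.304, -0.3541, 0.3025]
tcp_rot: [-2.181, 1.571, -1.946]
ft_force: [0.6, -0.1, 0.5]
gripper_width: 0.0872
```

Run:
```python
from h import *
p,R=status([.5377,.0606,.2383])
print(R.T@(np.array([.4877,.0546,.29])-p)*100)
```

```text
t 1.98 p [ 0.304  -0.3541  0.3025] in box mm [-325.  -347.8  302.5] zang 13.46 down [-0. -0. -1.] F [ 0.6 -0.1  0.5] w 0.0872 q [ 1.14 -0.06 -0.35  1.74 -0.02  1.45  1.02]
[ 1.23965704 35.46911786 27.3749501 ]
```

carry_out([
  {"delta_pos":[0,2.9,2.3],"spin":0,"grip":0},
  {"delta_pos":[0,2.9,2.3],"spin":0,"grip":0},
  {"delta_pos":[0,2.9,2.3],"spin":0,"grip":0},
  {"delta_pos":[0,2.9,2.3],"spin":0,"grip":0},
  {"delta_pos":[0,2.9,2.3],"spin":0,"grip":0},
  {"delta_pos":[0,2.9,2.3],"spin":0,"grip":0},
])

```text
clock: 2.48
position: [0.397, -0.1524, 0.3026]
tcp_rot: [-1.403, 1.57, -1.168]
ft_force: [1.1, -0.4, 0.0]
gripper_width: 0.087
```

carry_out([
  {"delta_pos":[0,2.9,2.3],"spin":0,"grip":0},
  {"delta_pos":[0,2.9,2.3],"spin":0,"grip":0},
  {"delta_pos":[0,2.9,2.3],"spin":0,"grip":0},
  {"delta_pos":[0,2.9,2.3],"spin":0,"grip":0},
  {"delta_pos":[0,2.9,2.3],"spin":0,"grip":0},
  {"delta_pos":[0,2.9,2.0],"spin":0,"grip":0},
  {"delta_pos":[0,0,0],"spin":0,"grip":0},
  {"delta_pos":[0,0,0],"spin":0,"grip":0},
])

```text
clock: 3.15
position: [0.487, 0.0488, 0.3024]
tcp_rot: [1.667, 1.57, 1.907]
ft_force: [-0.9, -1.0, -0.5]
gripper_width: 0.0869
```

Run:
```python
from h import *
p,R=status([.5377,.0606,.2383])
print(R.T@(np.array([.4877,.0546,.29])-p)*100)
import pickle
pr=camera_params("wrist");pickle.dump(pr,open("w1.pkl","wb"))
cv2.imwrite("pics/w1.png",camera("wrist"))
cv2.imwrite("pics/sc2.png",camera("scene"))
```

```text
t 3.15 p [0.487  0.0488 0.3024] in box mm [-52.1   0.5 302.4] zang 13.75 down [-0.     0.001 -1.   ] F [-0.9 -1.  -0.5] w 0.0869 q [ 0.75  0.02 -0.94  1.68  0.02  1.45  0.05]
[1.24414887 0.54062226 0.20648266]
```

View pics/w1.png

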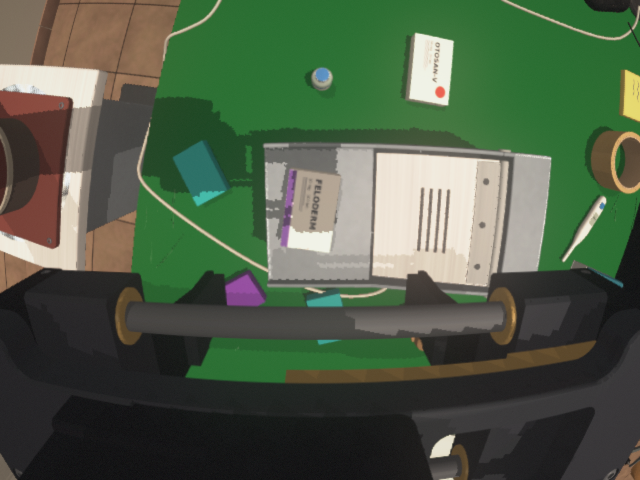

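View pics/sc2.png

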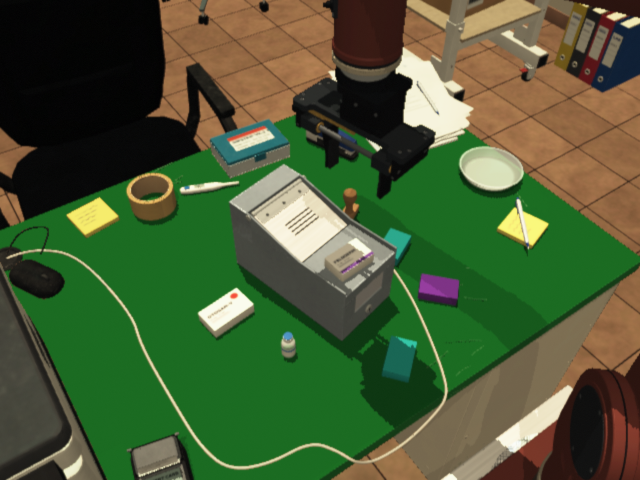

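Run:
```python
import cv2
a=cv2.imread("pics/w1.png")[135:300,250:400]; cv2.imwrite("pics/w1a.png",cv2.resize(a,None,fx=3.6,fy=3.6,interpolation=cv2.INTER_CUBIC))
a=cv2.imread("pics/w1.png")[135:300,360:560]; cv2.imwrite("pics/w1b.png",cv2.resize(a,None,fx=3.6,fy=3.6,interpolation=cv2.INTER_CUBIC))
```

```text
(no output)
```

View pics/w1a.png

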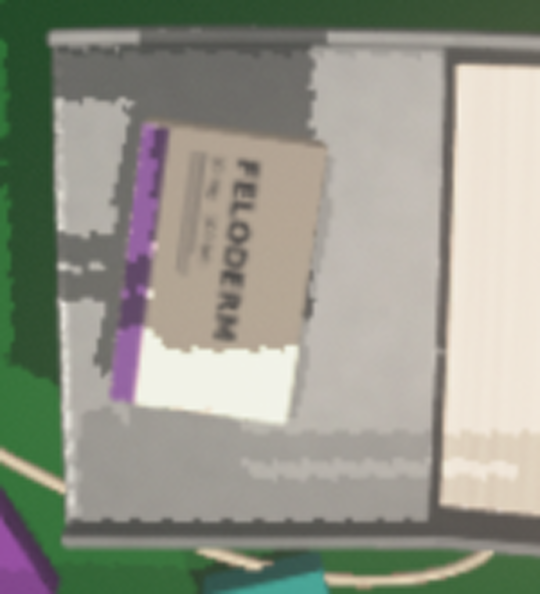

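View pics/w1b.png

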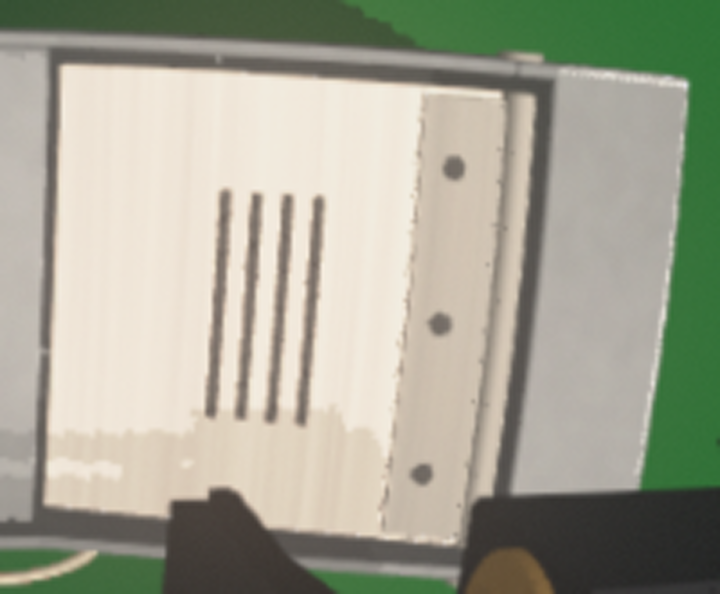

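```bash
cat > w.py <<'E'
from h import *
import pickle
pr=pickle.load(open("w1.pkl","rb"))
A=lambda u,v:(250+u/3.6,135+v/3.6);B=lambda u,v:(360+u/3.6,135+v/3.6)
m=lambda *a:np.array(a)/1000
def fitw(o,q0):
    f=lambda q:(proj("wrist",tf(q,[x[0] for x in o]),pr)-np.array([x[1] for x in o])).ravel()
    r=least_squares(f,q0);return r.x,f(r.x).reshape(-1,2)
box=[(m(-100,68,135),A(50,33)),(m(-100,-68,135),A(65,547)),(m(0,64,125),A(446,50)),(m(0,-64,125),A(430,522)),(m(-100,-64,125),A(70,522)),(m(165,68,165),B(688,82))]
q,r=fitw(box,[.5377,.0606,.2383]);print("box",q.round(4),r.round(1).tolist())
car=[(m(-22.5,35,145),A(145,122)),(m(22.5,35,145),A(327,145)),(m(22.5,-35,145),A(290,424)),(m(-22.5,-35,145),A(110,400))]
c,r=fitw(car,[.48,.0546,.1]);print("car",c.round(4),r.round(1).tolist())
d=np.array([[np.cos(q[2]),np.sin(q[2])],[-np.sin(q[2]),np.cos(q[2])]])@(c[:2]-q[:2]);print("carton in box",d,np.degrees(c[2]-q[2]),np.degrees(q[2]))
status(q)
E
python3 w.py
```

```text
box [0.5396 0.0602 0.2371] [[-0.4, -0.3], [-0.6, 0.8], [0.7, -0.3], [0.3, 0.4], [-0.9, 0.1], [1.2, -0.5]]
car [0.4809 0.055  0.11  ] [[-0.6, -0.1], [0.7, 0.2], [-0.3, -0.3], [0.2, 0.2]]
carton in box [-0.05824205  0.00872533] -7.2814366050864265 13.582033781548164
t 3.25 p [0.4867 0.0459 0.3023] in box mm [-54.7  -1.5 302.3] zang 13.51 down [-0.001 -0.    -1.   ] F [-0.  -0.7 -0.1] w 0.0872 q [ 0.75  0.02 -0.93  1.68  0.02  1.45  0.05]
```

carry_out([
  {"delta_pos":[2,0.4,0.2],"spin":0,"grip":0},
  {"delta_pos":[2,0.4,0.1],"spin":0,"grip":0},
  {"delta_pos":[2,0,0],"spin":0,"grip":0},
  {"delta_pos":[2,0,0],"spin":0,"grip":0},
  {"delta_pos":[2,0,0],"spin":0,"grip":0},
  {"delta_pos":[0,0,0],"spin":0,"grip":0},
  {"delta_pos":[0,0,0],"spin":0,"grip":0},
])

```text
clock: 3.83
position: [0.4874, 0.0537, 0.2023]
tcp_rot: [3.079, 1.569, -2.969]
ft_force: [1.1, 0.2, 0.4]
gripper_width: 0.0873
```

Run:
```python
from h import *
q=[.539,.0604,.2375]
for i in range(3):
    status(q)
    im=camera(["wrist","side","scene"][i]);cv2.imwrite(f"pics/c{i}.png",im)
status(q)
a=cv2.imread("pics/c1.png")[150:330,230:430]; b=cv2.imread("pics/c2.png")[130:330,220:420]
cv2.imwrite("pics/c12.png",np.hstack([cv2.resize(a,(400,360)),cv2.resize(b,(400,360))]))
```

```text
t 3.83 p [0.4874 0.0537 0.2023] in box mm [-51.8   5.7 202.3] zang 13.48 down [-0.002 -0.    -1.   ] F [1.1 0.2 0.4] w 0.0873 q [ 0.72  0.1  -0.95  1.83  0.08  1.26 -0.02]
t 3.88 p [0.4881 0.0542 0.2034] in box mm [-50.9   5.9 203.4] zang 13.51 down [ 0. -0. -1.] F [-0.3 -0.5 -0.2] w 0.0871 q [ 0.72  0.1  -0.95  1.83  0.08  1.26 -0.02]
t 3.93 p [0.4885 0.0545 0.2038] in box mm [-50.4   6.1 203.8] zang 13.54 down [ 0.001 -0.    -1.   ] F [ 0.6  0.3 -0.3] w 0.0868 q [ 0.72  0.1  -0.95  1.83  0.08  1.26 -0.02]
t 3.98 p [0.4887 0.0547 0.204 ] in box mm [-50.2   6.3 204. ] zang 13.56 down [ 0.002 -0.    -1.   ] F [-0.3  0.9 -0.5] w 0.0875 q [ 0.72  0.1  -0.95  1.83  0.08  1.26 -0.02]
```

View pics/c0.png

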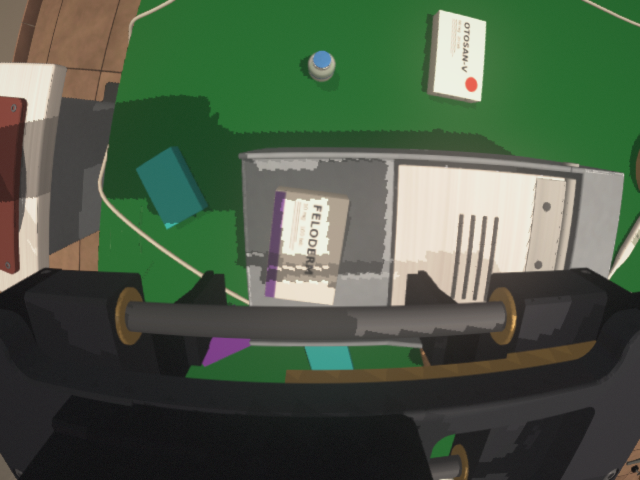

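View pics/c12.png

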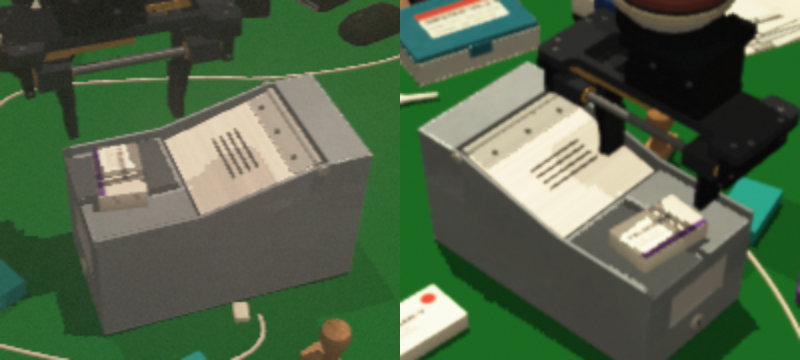

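carry_out([
  {"delta_pos":[1.5,0,0],"spin":0,"grip":0},
  {"delta_pos":[1.5,0,0],"spin":0,"grip":0},
  {"delta_pos":[1.5,0,0],"spin":0,"grip":0},
  {"delta_pos":[0.9,0,0],"spin":0,"grip":0},
  {"delta_pos":[0,0,0],"spin":0,"grip":0},
  {"delta_pos":[0,0,0],"spin":0,"grip":0},
])

```text
clock: 4.48
position: [0.4882, 0.0552, 0.1492]
tcp_rot: [0.336, 1.57, 0.574]
ft_force: [0.3, -0.1, -0.1]
gripper_width: 0.087
```

```bash
cat > look.py <<'E'
import sys
from h import *
q=[.539,.0604,.2375];t=sys.argv[1]
for n in ["side","scene"]:
    status(q); cv2.imwrite(f"pics/{t}_{n}.png",camera(n))
status(q)
a=cv2.imread(f"pics/{t}_side.png")[170:290,250:430]; b=cv2.imread(f"pics/{t}_scene.png")[150:310,220:420]
cv2.imwrite(f"pics/{t}.png",np.vstack([cv2.resize(a,(450,300),interpolation=cv2.INTER_CUBIC),cv2.resize(b,(450,300),interpolation=cv2.INTER_CUBIC)]))
E
python3 look.py d1
```

```text
t 4.48 p [0.4882 0.0552 0.1492] in box mm [-50.6   6.9 149.2] zang 13.63 down [ 0.  0. -1.] F [ 0.3 -0.1 -0.1] w 0.087 q [ 0.69  0.16 -0.95  1.9   0.14  1.15 -0.08]
t 4.53 p [0.4885 0.0552 0.1496] in box mm [-50.3   6.9 149.6] zang 13.62 down [ 0.001  0.    -1.   ] F [-0.6 -0.1 -0.1] w 0.0872 q [ 0.69  0.16 -0.95  1.9   0.14  1.15 -0.08]
t 4.58 p [0.4887 0.0552 0.1497] in box mm [-50.1   6.8 149.7] zang 13.62 down [ 0.002  0.    -1.   ] F [-0.4  0.   0.7] w 0.0869 q [ 0.69  0.16 -0.95  1.9   0.14  1.15 -0.08]
```

View pics/d1.png

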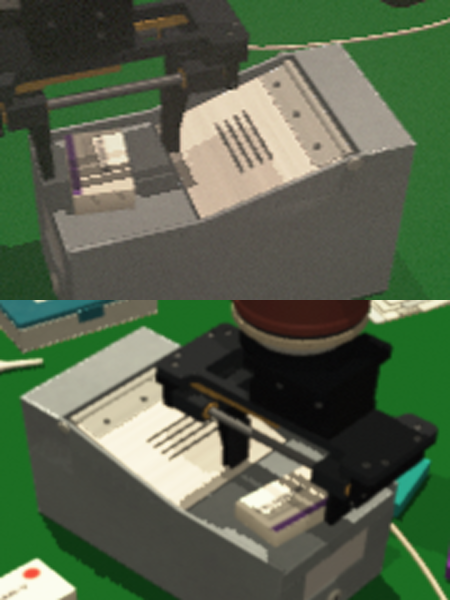

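carry_out([
  {"delta_pos":[1.0,0,0],"spin":0,"grip":0},
  {"delta_pos":[0.7,0,0],"spin":0,"grip":0},
  {"delta_pos":[0.4,0,0],"spin":0,"grip":0},
  {"delta_pos":[0,0,0],"spin":0,"grip":0},
  {"delta_pos":[0,0,0],"spin":0,"grip":0},
])

```text
clock: 5.0
position: [0.4877, 0.0552, 0.1272]
tcp_rot: [2.541, 1.57, 2.779]
ft_force: [0.4, 0.4, -0.4]
gripper_width: 0.0872
```

```bash
python3 look.py d2
```

```text
t 5.0 p [0.4877 0.0552 0.1272] in box mm [-51.1   7.  127.2] zang 13.64 down [-0.001  0.    -1.   ] F [ 0.4  0.4 -0.4] w 0.0872 q [ 0.67  0.19 -0.94  1.92  0.17  1.11 -0.1 ]
t 5.05 p [0.4879 0.0552 0.1275] in box mm [-50.8   7.  127.5] zang 13.63 down [-0.  0. -1.] F [1.1 0.6 0.8] w 0.0871 q [ 0.67  0.19 -0.94  1.92  0.17  1.11 -0.1 ]
t 5.1 p [0.4881 0.0553 0.1277] in box mm [-50.7   7.  127.7] zang 13.64 down [ 0.  0. -1.] F [ 0.5 -0.5 -0.3] w 0.0873 q [ 0.67  0.19 -0.94  1.92  0.17  1.11 -0.1 ]
```

View pics/d2.png

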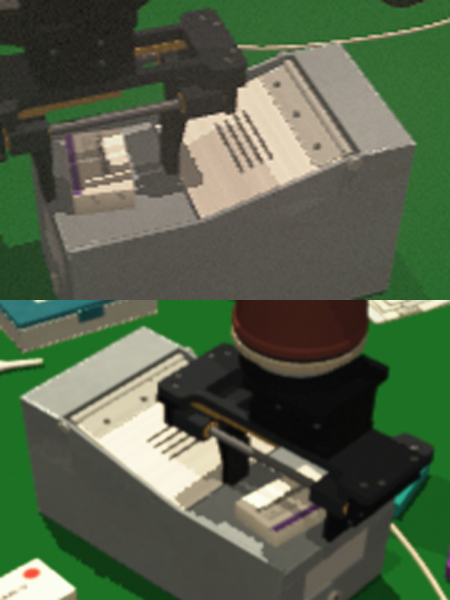

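carry_out([
  {"delta_pos":[0,0,0.8],"spin":0,"grip":0},
  {"delta_pos":[0,0,0.8],"spin":0,"grip":0},
  {"delta_pos":[0,0,0.8],"spin":0,"grip":0},
  {"delta_pos":[0,0,0.8],"spin":0,"grip":0},
  {"delta_pos":[0,0,0.8],"spin":0,"grip":0},
  {"delta_pos":[0,0,0.5],"spin":0,"grip":0},
  {"delta_pos":[0,0,0],"spin":0,"grip":0},
])

```text
clock: 5.68
position: [0.5328, 0.0664, 0.1275]
tcp_rot: [1.18, 1.57, 1.418]
ft_force: [0.1, -0.5, 1.8]
gripper_width: 0.087
```

```bash
python3 look.py e1
```

```text
t 5.68 p [0.5328 0.0664 0.1275] in box mm [ -4.6   7.3 127.5] zang 13.65 down [ 0.     0.001 -1.   ] F [ 0.1 -0.5  1.8] w 0.087 q [ 0.59  0.3  -0.92  1.82  0.26  1.14 -0.18]
t 5.73 p [0.5323 0.0663 0.1275] in box mm [ -5.1   7.3 127.5] zang 13.66 down [ 0.     0.001 -1.   ] F [0.6 0.3 1.1] w 0.0868 q [ 0.59  0.3  -0.92  1.82  0.26  1.14 -0.18]
t 5.78 p [0.532  0.0662 0.1275] in box mm [ -5.4   7.3 127.5] zang 13.66 down [ 0.     0.001 -1.   ] F [-0.3  0.8  0.3] w 0.0869 q [ 0.59  0.3  -0.92  1.82  0.26  1.14 -0.18]
```

View pics/e1.png

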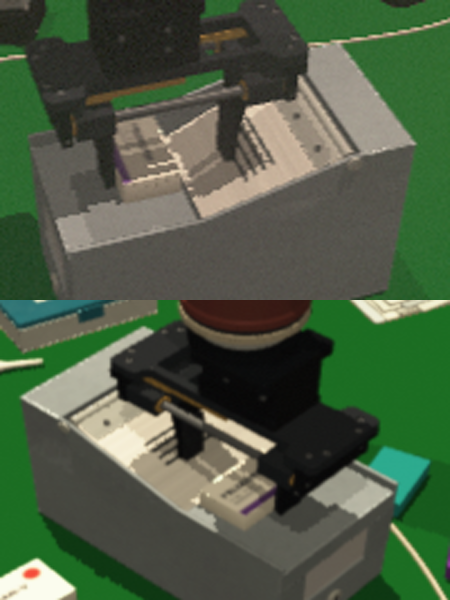

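carry_out([
  {"delta_pos":[0,0,1.0],"spin":0,"grip":0},
  {"delta_pos":[0,0,1.0],"spin":0,"grip":0},
  {"delta_pos":[0,0,1.1],"spin":0,"grip":0},
  {"delta_pos":[0,0,1.1],"spin":0,"grip":0},
  {"delta_pos":[0,0,0.3],"spin":0,"grip":0},
  {"delta_pos":[0,0,0],"spin":0,"grip":0},
  {"delta_pos":[0,0,0],"spin":0,"grip":0},
])

```text
clock: 6.37
position: [0.5756, 0.0763, 0.1275]
tcp_rot: [2.066, 1.571, 2.304]
ft_force: [-1.9, -1.2, 3.3]
gripper_width: 0.0871
```

```bash
python3 look.py e2
```

```text
t 6.37 p [0.5756 0.0763 0.1275] in box mm [ 39.3   6.8 127.5] zang 13.62 down [-0.  0. -1.] F [-1.9 -1.2  3.3] w 0.0871 q [ 0.51  0.4  -0.89  1.72  0.33  1.18 -0.22]
t 6.42 p [0.5754 0.0762 0.1276] in box mm [ 39.1   6.8 127.6] zang 13.63 down [ 0. -0. -1.] F [-3.1 -2.   1.4] w 0.087 q [ 0.51  0.4  -0.89  1.72  0.33  1.18 -0.22]
t 6.47 p [0.5753 0.0762 0.1277] in box mm [ 39.    6.8 127.7] zang 13.62 down [ 0. -0. -1.] F [-3.3 -1.   2.2] w 0.0869 q [ 0.51  0.4  -0.89  1.72  0.33  1.18 -0.22]
```

View pics/e2.png

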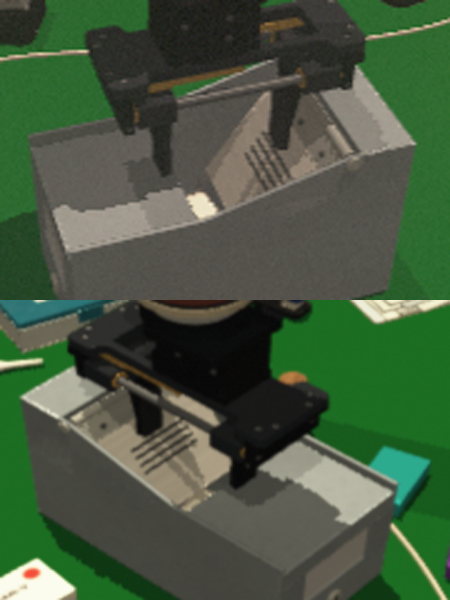

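Run:
```python
from h import *
w=camera("wrist");s=camera("side");status([.539,.0604,.2375])
cv2.imwrite("pics/f_w.png",w)
a=s[195:275,310:400];cv2.imwrite("pics/f_s.png",cv2.resize(a,None,fx=6,fy=6,interpolation=cv2.INTER_CUBIC))
```

```text
t 6.57 p [0.5753 0.0762 0.1278] in box mm [ 39.    6.8 127.8] zang 13.62 down [ 0. -0. -1.] F [-2.6 -1.3  0.6] w 0.0868 q [ 0.51  0.4  -0.89  1.72  0.33  1.18 -0.22]
```

View pics/f_s.png

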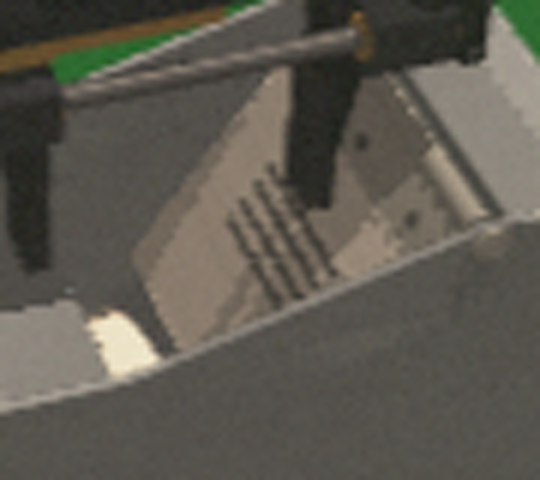

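View pics/f_w.png

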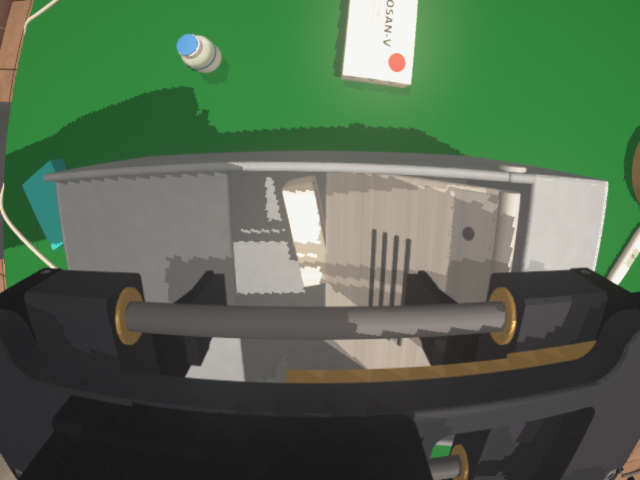

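Run:
```python
from h import *
a=cv2.imread("pics/f_w.png")[160:310,220:360];cv2.imwrite("pics/f_wc.png",cv2.resize(a,None,fx=4,fy=4,interpolation=cv2.INTER_CUBIC))
q=[.539,.0604,.2375]
p=camera_params("wrist")
for z in (0,.03,.06,.09):
  for uv in ((283,180),(318,178),(303,288),(323,285)):
    K=p["camera_matrix"];T=p["world_to_cam"];d=np.array(uv)-K[:2,2];r=np.hypot(*d);th=r/K[0,0]
    v=np.array([np.sin(th)*d[0]/r,-np.sin(th)*d[1]/r,-np.cos(th)]);R=T[:3,:3].T;o=-R@T[:3,3];w=R@v;P=o+w*(z-o[2])/w[2]
    c,s=np.cos(q[2]),np.sin(q[2]);e=P[:2]-q[:2];print(z,uv,(1e3*np.array([c*e[0]+s*e[1],-s*e[0]+c*e[1]])).round(0))
```

```text
0 (283, 180) [14. 45.]
0 (318, 178) [41. 47.]
0 (303, 288) [ 28. -46.]
0 (323, 285) [ 45. -43.]
0.03 (283, 180) [16. 48.]
0.03 (318, 178) [41. 50.]
0.03 (303, 288) [ 30. -33.]
0.03 (323, 285) [ 45. -31.]
0.06 (283, 180) [19. 52.]
0.06 (318, 178) [41. 53.]
0.06 (303, 288) [ 31. -20.]
0.06 (323, 285) [ 44. -18.]
0.09 (283, 180) [22. 55.]
0.09 (318, 178) [40. 56.]
0.09 (303, 288) [32. -8.]
0.09 (323, 285) [43. -6.]
```

View pics/f_wc.png

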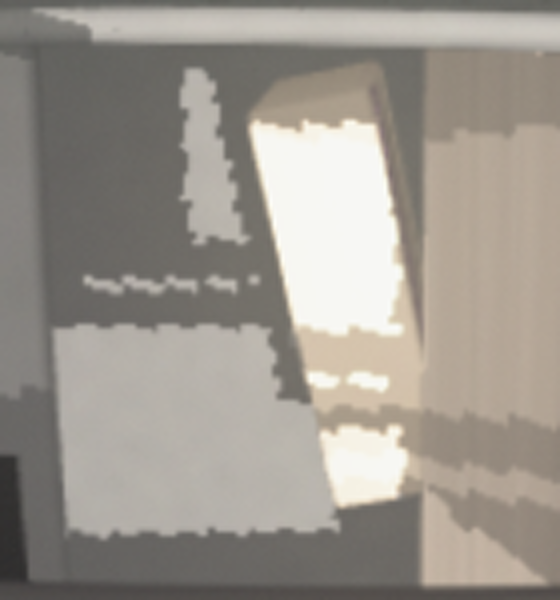

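The carton is standing on edge in the box, its top about 55–60 mm above the desk and below the flap's free edge. I'll draw back slowly.

carry_out([
  {"delta_pos":[0,0,-0.6],"spin":0,"grip":0},
  {"delta_pos":[0,0,-0.6],"spin":0,"grip":0},
  {"delta_pos":[0,0,-0.6],"spin":0,"grip":0},
  {"delta_pos":[0,0,-0.6],"spin":0,"grip":0},
  {"delta_pos":[0,0,0],"spin":0,"grip":0},
])

```text
clock: 6.98
position: [0.5509, 0.0703, 0.1276]
tcp_rot: [-2.284, 1.57, -2.046]
ft_force: [-2.1, 0.8, 0.8]
gripper_width: 0.0872
```

Run:
```python
from h import *
status([.539,.0604,.2375]);w=camera("wrist")
a=w[150:310,180:480];cv2.imwrite("pics/g_w.png",cv2.resize(a,None,fx=2.5,fy=2.5,interpolation=cv2.INTER_CUBIC))
```

```text
t 6.98 p [0.5509 0.0703 0.1276] in box mm [ 13.9   6.9 127.6] zang 13.63 down [-0.    -0.001 -1.   ] F [-2.1  0.8  0.8] w 0.0872 q [ 0.56  0.34 -0.91  1.78  0.29  1.16 -0.2 ]
```

View pics/g_w.png

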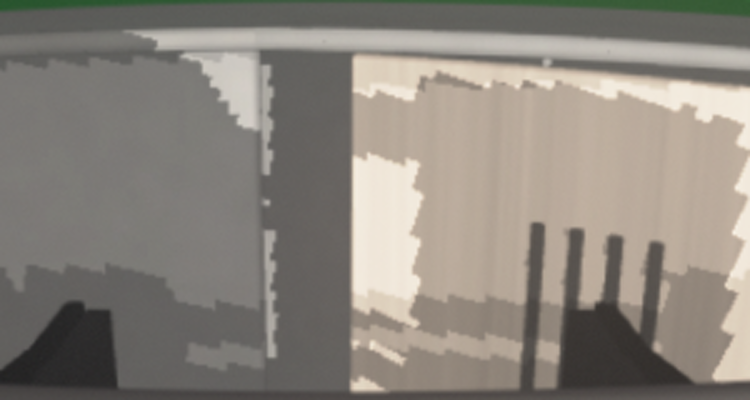

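The flap is closing over the hidden carton, and nothing lies on the flap or ledge. Next I'll back out fully, then lift.

carry_out([
  {"delta_pos":[0,0,-0.8],"spin":0,"grip":0},
  {"delta_pos":[0,0,-0.8],"spin":0,"grip":0},
  {"delta_pos":[0,0,-0.8],"spin":0,"grip":0},
  {"delta_pos":[0,0,-0.8],"spin":0,"grip":0},
  {"delta_pos":[0,0,-0.8],"spin":0,"grip":0},
  {"delta_pos":[0,0,-0.8],"spin":0,"grip":0},
  {"delta_pos":[0,0,-0.8],"spin":0,"grip":0},
  {"delta_pos":[0,0,-0.8],"spin":0,"grip":0},
])

```text
clock: 7.7
position: [0.4889, 0.0553, 0.1274]
tcp_rot: [-2.824, 1.57, -2.586]
ft_force: [0.3, -0.2, 0.4]
gripper_width: 0.0868
```

carry_out([
  {"delta_pos":[-1.5,0,0],"spin":0,"grip":0},
  {"delta_pos":[-2.5,0,0],"spin":0,"grip":0},
  {"delta_pos":[-2.5,0,0],"spin":0,"grip":0},
  {"delta_pos":[-2.5,0,0],"spin":0,"grip":0},
  {"delta_pos":[-2.5,0,0],"spin":0,"grip":0},
  {"delta_pos":[-2.5,0,0],"spin":0,"grip":0},
  {"delta_pos":[0,0,0],"spin":0,"grip":0},
  {"delta_pos":[0,0,0],"spin":0,"grip":0},
])

```text
clock: 8.37
position: [0.4902, 0.0557, 0.2686]
tcp_rot: [-0.488, 1.568, -0.25]
ft_force: [0.4, 0.3, -0.2]
gripper_width: 0.0871
```

```bash
python3 look.py z
python3 - <<'E'
from h import *
cv2.imwrite("pics/z_w.png",camera("wrist"))
E
```

```text
t 8.37 p [0.4902 0.0557 0.2686] in box mm [-48.5   6.9 268.6] zang 13.62 down [ 0.002 -0.001 -1.   ] F [ 0.4  0.3 -0.2] w 0.0871 q [ 0.74  0.05 -0.96  1.73  0.04  1.38  0.01]
t 8.42 p [0.4896 0.0555 0.2674] in box mm [-49.2   6.8 267.4] zang 13.62 down [ 0. -0. -1.] F [-0.3 -0.2 -0.3] w 0.0868 q [ 0.74  0.05 -0.96  1.73  0.04  1.38  0.01]
t 8.47 p [0.4893 0.0554 0.2668] in box mm [-49.5   6.8 266.8] zang 13.62 down [-0.001 -0.    -1.   ] F [-0.5  0.4 -0.5] w 0.0869 q [ 0.74  0.05 -0.96  1.73  0.04  1.38  0.01]
```

View pics/z.png

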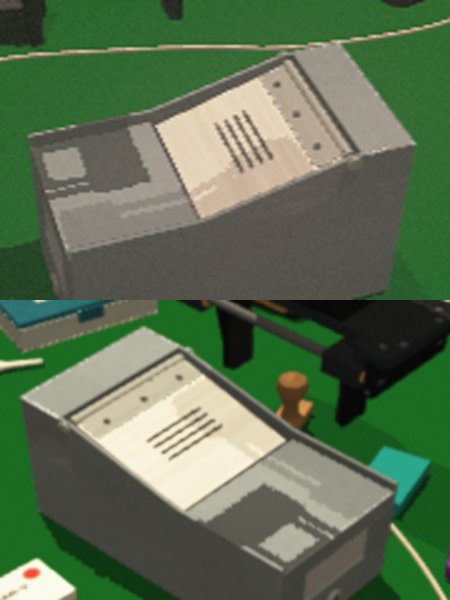

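View pics/z_w.png

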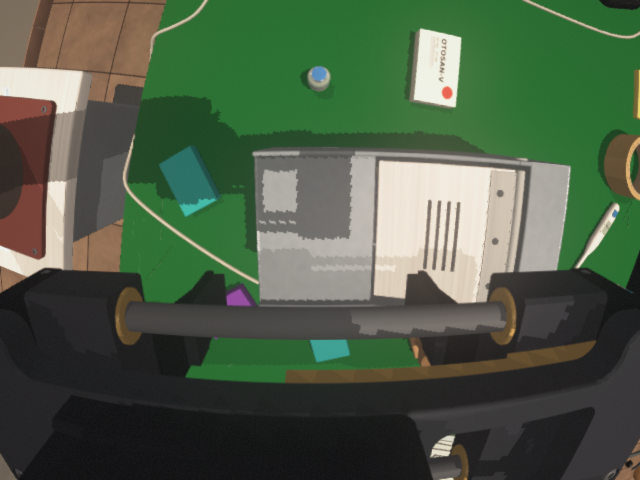

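View pics/z_scene.png

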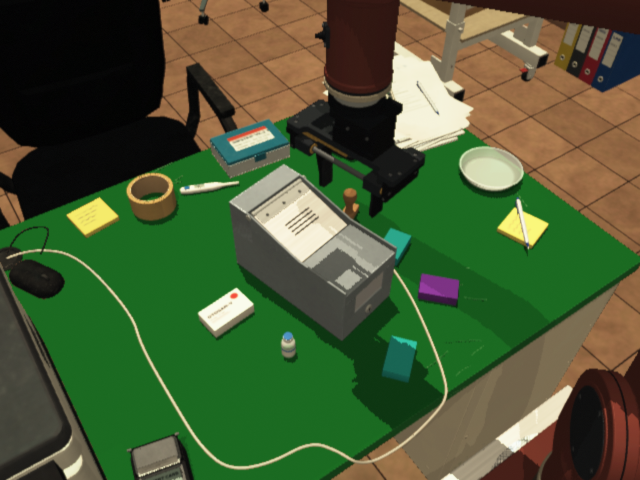

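The ledge is empty at scene (345,260), the flap is shut at (303,225), and the vial (288,345), flat carton (226,312) and stamp (350,200) are where they were. The robot touches nothing, so I'm handing in.

```bash
python3 -c "
from cell import *
print(job_done())"
```

```text
the job is handed in; nothing more can be done
None
```

The tablet carton is in the returns box, the flap has shut by itself, and I handed the job in at about 8.5 s.

- **What I did:** I set the open fingers (87 mm) on either side of the carton, 3 mm above the ledge. Moving along the box's x, the front finger pushed the flap open and held it while the rear finger pushed the carton off the ledge. I then drew back the same way and lifted clear. The gripper never closed, so the carton was not gripped or lifted, and wrist forces stayed below about 4 N in the readings.
- **In the box:** before I drew back, the wrist picture showed the carton in the box, standing on edge below the flap's free edge. After the flap closed it can no longer be seen, so its final resting position was not checked.
- **At the end:** the ledge was empty, the flap was shut and level with its starting position, and the vial, flat carton and stamp were where they had been. Contact force was about zero.
- **Disagreement:** the first box fit from the scene and side cameras differed from the wrist-camera fit by about 2 mm, with pixel errors up to 2.4. I left enough clearance to cover this, and no other check failed.

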